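# Scan the label of the wheel-weight bin that is running out

### The arm

A 6-joint arm with a two-finger parallel gripper is mounted at the origin on the work surface. World frame = base frame: x ahead of the robot, y to its left, z up, the work surface at z = 0. Lengths are in m, angles in rad, forces in N, time in s.
With the tool pointing down it reaches from about 0.375 to 0.825 m from the base axis. Payload 5.5 kg.
Tool frame: the origin (TCP) lies midway between the tips of the shut fingers; the grasp point (between the pads) lies bot.grip_point_offset behind it (bot.grip_point_offset is the distance from the TCP to the grasp point, in m); x points along the fingers, y is the direction in which the jaws open and shut, and the axes are right-handed (so a half turn about x gives the same grasp; the last joint's range is limited). The gripper opens to 85 mm and grips with 20 to 120 N. Pads are 22 mm wide; open, the fingers measure 114 mm over their backs; the gripper's body (76 mm by 85 mm) begins 54 mm behind the grasp point. The pads swing forward as they close: fully open they stand 13 mm farther back than shut.
Start: joints at [1.137, 0.314, -0.047, 1.21, 0, 1.571], TCP at [0.252, 0.544, 0.231] pointing down, gripper open.
Joint ranges: [-2.67, 2.67], [-0.69, 1.73], [-1.03, 1.25], [-2.08, 2.16], [-1.42, 1.45], [-3.14, 3.14]. Speed limits (rad/s): [2.39, 2.39, 3.01, 3.14, 3.14, 3.14].

### API

Orientations are given as a 3x3 rotation matrix whose columns are the frame's x, y, z axes.
In Python, from rig import bot gives the robot as it stands.
- The arm moves only by the tool drive_tool, never from a script. Its argument "deltas" is a list of rows, each a list of 3 entries, a list of its own where there are three numbers: the opening, from 0 (shut) to 1 (fully open), then the shift along the tool's x, y, z in m, then the turn, a rotation vector about the tool's x, y, z in degrees. A call has 1 to 12 rows; each row is the pose to reach, as a shift and turn from the pose commanded when the call began, along the tool's axes at that moment; what a row does not reach only later rows make up. A row lasts 1/12 s, in which the tool goes at most 41.7 mm and 7.16 degrees, less where a joint would pass 70% of its speed; a pose out of reach is approached as far as the arm can. A call with a gripper value outside its range is refused whole. The fingers move at their own pace and stop on an object; the grip force is fixed at half the most. Time passes only in rows, so rows that repeat a pose let the fingers close. It gives the time, the measured TCP pose, the force and the opening at its end, in the units of the state.
- bot.state(): the state, without advancing time (a new reading comes with each control period).
- bot.read_camera(name): name is "scene" or "top"; returns a dict with "image" (480x640x3 uint8, blue, green, red), "z_map" (480x640 float32, m along the optical axis (not along the pixel's ray), 0 where there is no reading), "mtx" (3x3 intrinsics, pixels), "R" (3x3) and "t" (3): a world point X has camera coordinates R X + t. Camera axes: x right, y down, z forward; pixel columns grow to the right and rows downward; lengths in m; the calibration is good to about 2 mm. A picture is of the moment at which its call begins.
- bot.job_done(): hands the job in, once; it reports no verdict.
The state is a dict: "t": time; "joint_pos": joint angles; "qd": joint speeds; "joint_efforts": joint torques, N m; "eef_pos": TCP position; "orientation": TCP orientation; "contact_force": force on the tool from outside, world axes, zero at the start; "ft_torque": the same for the moment, N m; "gripper_width": finger opening in m.
Only numpy, scipy, OpenCV 4.12 (cv2) and the standard library are available. Lean on these libraries where they do the work, as an engineer would, in place of code of your own. Each camera call takes 0.05 s, during which the arm holds its last target. There are 200 camera calls.

### The job

One of the three clear bins is down to its last wheel weight: pick up the barcode scanner, point its red window at the middle of that bin's barcode label from roughly 10 cm in front of the label, and hold it still there for about two seconds so that it reads. Do not read the labels of the two full bins. Then lay the scanner gently back down on its green mat, flat and the right way up, without bumping the bins or shifting the chrome tubes or the orange tape roll.

Things in the scene. Friction and masses are not known exactly. Their poses are not given: they have to be found in the camera images.
- scanner: hand-held barcode scanner, 165 long (x), loose, 0.2 kg; origin on its underside. Yellow handle x -85 to +25, 32 wide (y), 30 high, flat sides for gripping; black head x +21 to +79, 52 wide, 36 high. It reads along its own +x, out of the red window on the front of the head. Balance point about x = -5. At the start it lies flat (z up) on the mat
- scanner_window (a point): centre of the scanner's red window, 80 ahead of and 18 above the scanner's origin; same axes as the scanner; the reading beam leaves here along +x
- mat: green rubber mat, 260 (x) x 140 (y) x 4 thick, fixed; origin at the centre of its underside
- last_weight: one single grey zinc wheel weight, 36 x 16 x 14, loose, lying alone on the floor of one of the three bins; origin on its underside
- heap_a: a heap of zinc wheel weights filling one of the other bins, about 75 across, 40 high; origin at the centre of its underside
- heap_b: a second such heap, in the remaining bin
- bin_1: the left (+y) clear acrylic open-topped bin, 90 deep (x) x 100 wide (y) x 80 high, walls and floor 4 thick, fixed; origin at the centre of its underside, front faces its -x
- label_1: white barcode label on a sloped holder on the front of bin_1, 70 wide (y) x 42 (x, up the slope); origin at the centre of its face, 60 above the worktop, 64 ahead of the bin's centre; z is the face's outward normal, toward the bin's front and 35 degrees upward of level
- bin_2: the middle clear acrylic open-topped bin, 90 deep (x) x 100 wide (y) x 80 high, walls and floor 4 thick, fixed; origin at the centre of its underside, front faces its -x
- label_2: white barcode label on a sloped holder on the front of bin_2, 70 wide (y) x 42 (x, up the slope); origin at the centre of its face, 60 above the worktop, 64 ahead of the bin's centre; z is the face's outward normal, toward the bin's front and 35 degrees upward of level
- bin_3: the right (-y) clear acrylic open-topped bin, 90 deep (x) x 100 wide (y) x 80 high, walls and floor 4 thick, fixed; origin at the centre of its underside, front faces its -x
- label_3: white barcode label on a sloped holder on the front of bin_3, 70 wide (y) x 42 (x, up the slope); origin at the centre of its face, 60 above the worktop, 64 ahead of the bin's centre; z is the face's outward normal, toward the bin's front and 35 degrees upward of level
- tube_1: chrome valve extension tube, 12 diameter x 100, lying in a small blue tray 130 x 60 x 20; bystander
- tube_2: second such tube in the same tray; bystander
- tape: orange tape roll lying flat, 90 diameter x 25 high; bystander, origin at its underside
Not all that is in view belongs to the job. Of the things that look like the scanner, take the one that is farthest to the robot's right at the start.

How it is judged:
On the way:
1. held still 1 s off the mat, aimed at the right label: its centre 40-160 mm ahead of the window, within 20 mm sideways and 18 mm up/down of the beam, beam within 49 deg of its normal (linear speed of scanner below 0.025 m/s and angular speed of scanner below 0.2 rad/s and height (world z) of scanner above 0.015 m and ((horizontal distance between last_weight and bin_1 below 0.06 m and x of label_1 in the frame of scanner_window between 0.04 and 0.16 m and y of label_1 in the frame of scanner_window between -0.02 and 0.02 m and z of label_1 in the frame of scanner_window between -0.018 and 0.018 m and z of scanner_window in the frame of label_1 above 0.02 m and angle between the x axis of scanner and the z axis of label_1, either way round below 0.85 rad) or (horizontal distance between last_weight and bin_2 below 0.06 m and x of label_2 in the frame of scanner_window between 0.04 and 0.16 m and y of label_2 in the frame of scanner_window between -0.02 and 0.02 m and z of label_2 in the frame of scanner_window between -0.018 and 0.018 m and z of scanner_window in the frame of label_2 above 0.02 m and angle between the x axis of scanner and the z axis of label_2, either way round below 0.85 rad) or (horizontal distance between last_weight and bin_3 below 0.06 m and x of label_3 in the frame of scanner_window between 0.04 and 0.16 m and y of label_3 in the frame of scanner_window between -0.02 and 0.02 m and z of label_3 in the frame of scanner_window between -0.018 and 0.018 m and z of scanner_window in the frame of label_3 above 0.02 m and angle between the x axis of scanner and the z axis of label_3, either way round below 0.85 rad))), for 1 s.
At the end, for the whole second after the job is handed in: the scanner lies at rest on the mat, right way up (within 7 degrees), its origin within 60 mm lengthwise and 50 mm sideways of the mat's centre (x of scanner in the frame of mat between -0.06 and 0.06 m and y of scanner in the frame of mat between -0.05 and 0.05 m and z of scanner in the frame of mat between 0 and 0.01 m and angle between scanner's own z axis and vertical below 0.12 rad and linear speed of scanner below 0.02 m/s); the robot touches nothing.
It fails at once if the scanner is held still and aimed at the label of a full bin (linear speed of scanner below 0.025 m/s and angular speed of scanner below 0.2 rad/s and ((not (horizontal distance between last_weight and bin_1 below 0.06 m) and x of label_1 in the frame of scanner_window between 0.04 and 0.16 m and y of label_1 in the frame of scanner_window between -0.02 and 0.02 m and z of label_1 in the frame of scanner_window between -0.018 and 0.018 m and z of scanner_window in the frame of label_1 above 0.02 m and angle between the x axis of scanner and the z axis of label_1, either way round below 0.85 rad) or (not (horizontal distance between last_weight and bin_2 below 0.06 m) and x of label_2 in the frame of scanner_window between 0.04 and 0.16 m and y of label_2 in the frame of scanner_window between -0.02 and 0.02 m and z of label_2 in the frame of scanner_window between -0.018 and 0.018 m and z of scanner_window in the frame of label_2 above 0.02 m and angle between the x axis of scanner and the z axis of label_2, either way round below 0.85 rad) or (not (horizontal distance between last_weight and bin_3 below 0.06 m) and x of label_3 in the frame of scanner_window between 0.04 and 0.16 m and y of label_3 in the frame of scanner_window between -0.02 and 0.02 m and z of label_3 in the frame of scanner_window between -0.018 and 0.018 m and z of scanner_window in the frame of label_3 above 0.02 m and angle between the x axis of scanner and the z axis of label_3, either way round below 0.85 rad))).
It fails at once if a bin or its label is pushed with more than 10 N (contact force between anything else and bin_1 above 10 N or contact force between anything else and bin_2 above 10 N or contact force between anything else and bin_3 above 10 N).
It fails at once if the single weight is moved more than 20 mm, or a chrome tube or the tape roll more than 30 mm (distance of last_weight from where it was at the start of the episode above 0.02 m or distance of any of tube_1, tube_2, tape from where it was at the start of the episode above 0.03 m).
It fails at once if the scanner is let go (out of the fingers) with its origin more than 30 mm above the worktop (height (world z) of scanner above 0.03 m and contact force between the fingers and scanner below 0.05 N).
It fails at once if the scanner strikes the mat at more than 0.3 m/s (contact force between scanner and mat above 1 N and linear speed of scanner above 0.3 m/s).
It also fails if it takes over 50 s, if anything falls off the work surface, if the arm or the gripper's body presses on something with over 40 N, if the wrist force passes 120 N, or if a joint passes its speed limit or range.

## Working session

There is one attempt and no reset: what is moved stays moved. The work goes in short steps, Python scripts to look and compute and a tool call to move; the robot and the scene stay as the last step left them, time stands still between calls to the robot, and variables do not carry over. Pictures are saved under pics/ and viewed, about 8 in all and at most 12, crops included, and the job is handed in when it is done.

Besides the shell and the picture viewer there is one more tool, called after "Request:" by a JSON object that holds its "api" and its "payload", one argument or row to a line. drive_tool: Moves the arm, as the interface text tells. Its arguments: {"type":"object","properties":{"deltas":{"type":"array","items":{"type":"array"}}},"required":["deltas"]}

```bash
mkdir -p pics; cat > h.py <<'E'
import numpy as np, cv2
from rig import bot
def grab(n):
    c=bot.read_camera(n); np.savez('%s.npz'%n,**c); return c
def load(n): return dict(np.load('%s.npz'%n))
def world(c):
    z=c['z_map']; v,u=np.mgrid[:480,:640]; K=c['mtx']
    P=np.stack([(u-K[0,2])/K[0,0]*z,(v-K[1,2])/K[1,1]*z,z],-1)
    return (P-c['t'])@c['R']
E
python3 - <<'E'
from h import *
for n in('scene','top'):
    c=grab(n); cv2.imwrite(f'pics/{n}0.png',c['image']); print(n,-c['R'].T@c['t'],c['R'].round(2).tolist())
print(bot.grip_point_offset,bot.state())
E
```

```text
scene [ 0.99102837 -0.54710676  1.144421  ] [[0.81, 0.58, 0.0], [0.49, -0.67, -0.56], [-0.33, 0.45, -0.83]]
top [0.43335273 0.02435926 1.37782035] [[0.0, -1.0, 0.02], [-0.99, -0.0, -0.12], [0.12, -0.02, -0.99]]
0.0187 {'t': 0.1, 'joint_pos': array([ 1.13704301e+00,  3.14150863e-01, -4.79745213e-02,  1.21018610e+00,
        3.12191717e-05,  1.57079245e+00]), 'qd': array([-0.00019486, -0.00204743,  0.00424905,  0.0004349 , -0.00034159,
       -0.00085932]), 'joint_efforts': array([ 6.82415211e-04, -5.40766561e+01,  3.40541875e+01,  1.10841074e-02,
        3.14292140e-05,  3.69506367e-06]), 'eef_pos': array([0.25194325, 0.54397681, 0.23052544]), 'orientation': array([[-6.65119404e-04,  4.20275492e-01,  9.07396313e-01],
       [-1.36172871e-03,  9.07395292e-01, -4.20276017e-01],
       [-9.99998852e-01, -1.51516135e-03, -3.12250109e-05]]), 'contact_force': array([-0.11190927, -0.01777691,  0.36548901]), 'ft_torque': array([ 0.01418211, -0.0273699 ,  0.00829163]), 'gripper_width': 0.08569380211454533}
```

View pics/scene0.png

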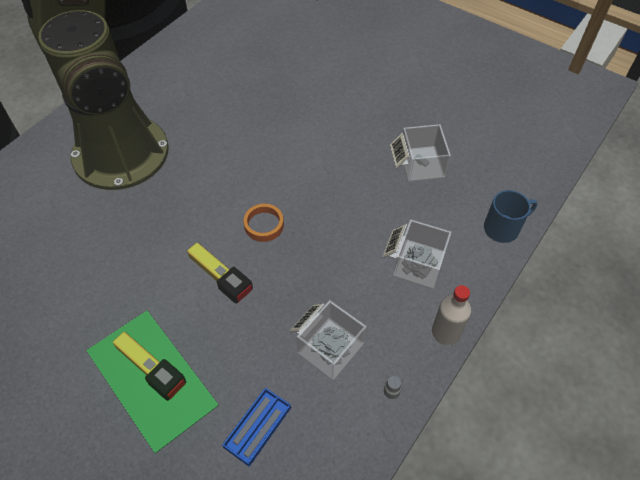

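View pics/top0.png

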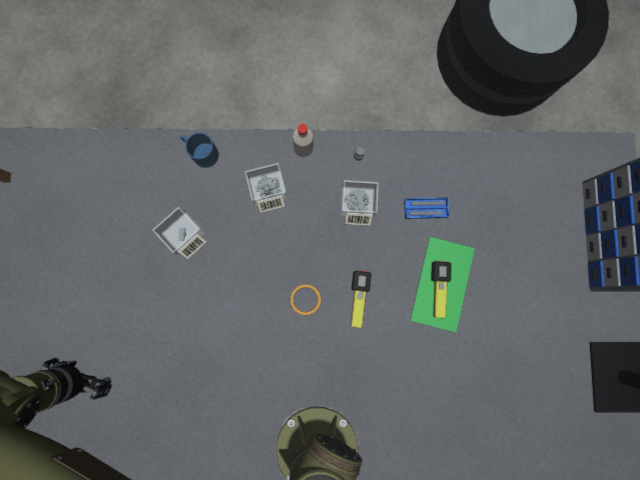

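The scene and top pictures agree. The single weight is in the left bin, bin_1 (top view about (181,233), label at (191,245)). The scanner to take lies on the mat, with its handle at top (441,300) and head at (441,271). The second scanner at (360,298) is a decoy.

```bash
python3 - <<'E'
from h import *
for n in('top','scene'):
    c=load(n); W=world(c); hsv=cv2.cvtColor(c['image'],cv2.COLOR_BGR2HSV)
    def rep(name,m):
        k,l,st,ce=cv2.connectedComponentsWithStats(m.astype(np.uint8))
        for i in range(1,k):
            if st[i,4]<60: continue
            q=W[(l==i)&(c['z_map']>0)]
            if len(q)<30: continue
            r=cv2.minAreaRect((q[:,:2]*1000).astype(np.float32))
            print(n,name,ce[i].round(),st[i,4],'mean',q.mean(0).round(3),'zq',np.percentile(q[:,2],[5,50,95]).round(3),'rect',np.round(r[0]),np.round(r[1]),round(r[2],1))
    H,S,V=cv2.split(hsv)
    w=W[...,2]
    rep('yellow',(H>20)&(H<35)&(S>150)&(V>90))
    rep('green',(H>45)&(H<80)&(S>120))
    rep('black',(V<45)&(w>.015)&(w<.06)&(W[...,0]>.3))
    rep('orange',(H>8)&(H<19)&(S>150)&(V>100))
    if n=='top':
        m=(w>.035)&(w<.085)&(S<60)&(W[...,0]>.45)&(W[...,1]>.35)&(W[...,1]<.8)
        rep('lab',(V>140)&m)
        cv2.imwrite('pics/crop1.png',np.hstack([cv2.resize(c['image'][195:275,140:220],(480,480),interpolation=2),cv2.resize(c['image'][225:345,400:490],(360,480),interpolation=2)]))
        for u,v in((192,246),(186,250),(199,241),(188,240),(196,251),(181,233)): print(u,v,W[v,u].round(3))
    else:
        for u,v in((399,150),(396,145),(402,157),(394,152),(406,150)): print(u,v,W[v,u].round(3))
E
```

```text
top green [443. 284.] 3051 mean [ 0.47  -0.378  0.004] zq [-0.001  0.004  0.009] rect [ 470. -377.] [139. 258.] 75.5
top lab [186. 246.] 158 mean [0.573 0.373 0.07 ] zq [0.044 0.075 0.081] rect [574. 365.] [36. 71.] 47.0
192 246 [0.574 0.359 0.061]
186 250 [0.563 0.376 0.062]
199 241 [0.589 0.34  0.059]
188 240 [0.59  0.368 0.073]
196 251 [0.562 0.352 0.043]
181 233 [0.618 0.405 0.013]
scene yellow [132. 359.] 62 mean [ 0.43  -0.375  0.031] zq [0.026 0.031 0.035] rect [ 426. -375.] [ 3. 94.] 87.1
scene green [152. 384.] 7297 mean [ 0.482 -0.382  0.004] zq [0.    0.004 0.007] rect [ 471. -374.] [139. 262.] 75.4
scene black [233. 284.] 428 mean [ 0.482 -0.134  0.034] zq [0.02  0.035 0.039] rect [ 480. -130.] [50. 56.] 83.3
scene black [165. 384.] 175 mean [ 0.52  -0.374  0.036] zq [0.022 0.037 0.042] rect [ 510. -366.] [50. 55.] 86.5
scene orange [263. 222.] 503 mean [0.428 0.034 0.022] zq [0.009 0.024 0.028] rect [425.  35.] [86. 91.] 37.9
399 150 [0.577 0.36  0.061]
396 145 [0.562 0.372 0.059]
402 157 [0.597 0.34  0.068]
394 152 [0.565 0.361 0.046]
406 150 [0.596 0.358 0.075]
```

View pics/crop1.png

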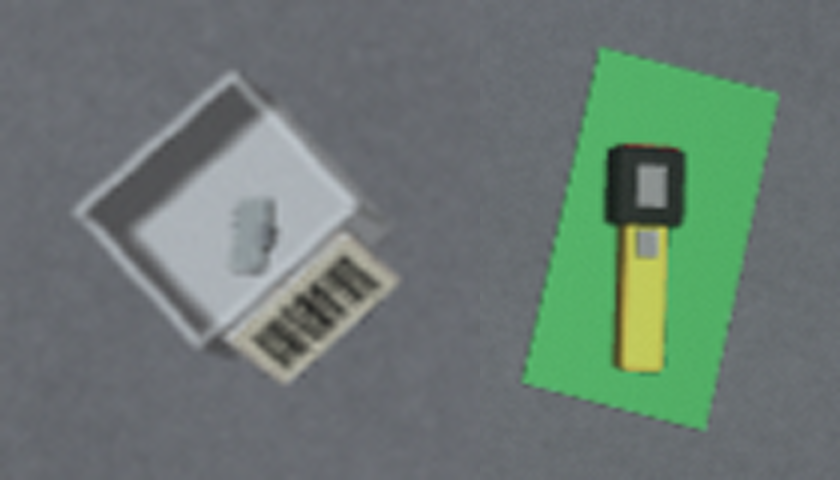

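```bash
python3 - <<'E'
from h import *
for n in('top','scene'):
    c=load(n); W=world(c)
    X,Y,Z=[W[...,i] for i in range(3)]
    roi=(X>.35)&(X<.60)&(abs(Y+.377)<.09)
    hsv=cv2.cvtColor(c['image'],cv2.COLOR_BGR2HSV); H,S,V=cv2.split(hsv)
    g=(H>45)&(H<85)&(S>100)
    obj=roi&(Z>.022)&~g
    q=W[obj]; r=cv2.minAreaRect((q[:,:2]*1000).astype(np.float32)); print(n,'scanner',obj.sum(),np.round(r[0],1),np.round(r[1],1),round(r[2],1),np.percentile(q[:,2],[5,50,95]).round(3))
    h=q[(q[:,0]<q[:,0].max()-.065)]
    hr=cv2.minAreaRect((h[:,:2]*1000).astype(np.float32)); print(' handle',len(h),np.round(hr[0],1),np.round(hr[1],1),round(hr[2],1),h.mean(0).round(4))
    hy=h[:,1]; p=np.polyfit(h[:,0],hy,1); print(' line yaw deg',np.degrees(np.arctan(p[0])).round(2),'y@.43',np.polyval(p,.43).round(4),'x range',q[:,0].min().round(4),q[:,0].max().round(4),'headmean',q[q[:,0]>q[:,0].max()-.055].mean(0).round(4))
    # label 1 plane
    d=W-np.array([.575,.359,.061]); nb=np.array([-.72*.82,-.69*.82,.574])
    m=(abs(d@nb)<.012)&(np.linalg.norm(d,axis=-1)<.036)&(V>0)&(c['z_map']>0)
    m&=(Z>.042)&(Z<.078)
    P=W[m]; ctr=P.mean(0)
    for _ in range(4):
        u,s,vt=np.linalg.svd(P-ctr); nn=vt[2]*np.sign(vt[2][2]); keep=abs((P-ctr)@nn)<.004; P=P[keep]; ctr=P.mean(0)
    print(' label',len(P),ctr.round(4),nn.round(3),'elev',np.degrees(np.arcsin(nn[2])).round(1),'yaw in',np.degrees(np.arctan2(-nn[1],-nn[0])).round(1))
    # bin rim
    m=(Z>.074)&(Z<.088)&(abs(X-.63)<.1)&(abs(Y-.40)<.1); r=cv2.minAreaRect((W[m][:,:2]*1000).astype(np.float32)); print(' rim',m.sum(),np.round(r[0]),np.round(r[1]),round(r[2],1))
E
```

```text
top scanner 758 [ 453.1 -363. ] [ 50.6 164.1] 86.9 [0.028 0.036 0.043]
 handle 395 [ 421.1 -362. ] [ 32.9 100.2] 86.8 [ 0.4214 -0.3604  0.0331]
 line yaw deg -3.95 y@.43 -0.361 x range 0.3717 0.5358 headmean [ 0.5075 -0.3639  0.0391]
 label 247 [0.5736 0.3582 0.0611] [-0.593 -0.534  0.603] elev 37.1 yaw in 42.0
 rim 288 [615. 397.] [104. 101.] 42.6
scene scanner 1709 [ 456.1 -362.2] [ 50.5 165.9] 86.3 [0.029 0.036 0.042]
 handle 811 [ 423.9 -359.4] [ 32.2 101.3] 86.3 [ 0.4252 -0.3606  0.0333]
 line yaw deg -3.6 y@.43 -0.3609 x range 0.3729 0.5395 headmean [ 0.5137 -0.3666  0.0384]
 label 305 [0.5772 0.3595 0.0613] [-0.586 -0.55   0.596] elev 36.6 yaw in 43.2
 rim 486 [618. 400.] [106. 106.] 44.6
```

Request:
{"api": "drive_tool", "payload": {
  "deltas": [
    [1, [-0.05, -0.05, 0.05], [0, 0, 0]],
    [1, [-0.05, -0.1, 0.1], [0, 0, 0]],
    [1, [-0.05, -0.15, 0.12], [0, 0, 0]],
    [1, [-0.05, -0.2, 0.15], [0, 0, 0]],
    [1, [-0.05, -0.2, 0.2], [0, 0, 0]]
  ]
}}

```text
t: 0.52
eef_pos: [0.3085, 0.3535, 0.2765]
orientation: [[-0.001, 0.419, 0.908], [-0.0, 0.908, -0.419], [-1.0, -0.001, -0.001]]
contact_force: [1.2, 1.0, 0.4]
gripper_width: 0.0856
```

```bash
cat >> h.py <<'E'
from scipy.spatial.transform import Rotation as Ro
def tool(yaw,pitch=0):   # pitch: nose down, deg
    S=Ro.from_euler('ZY',[yaw,pitch],degrees=True).as_matrix()
    return S@np.array([[0,0,1],[0,1,0],[-1,0,0.]])   # tool x=-Sz, y=Sy, z=Sx
def delta(p,R):
    s=bot.state(); Rc=s['orientation']
    return (Rc.T@(np.array(p)-s['eef_pos'])).round(4).tolist(), Ro.from_matrix(Rc.T@R).as_rotvec(degrees=True).round(2).tolist()
E
python3 - <<'E'
from h import *
print(delta([.45,.05,.22],tool(-3.6)),delta([.447,-.362,.12],tool(-3.6)),bot.state()['joint_pos'].round(3))
E
```

```text
([0.0565, -0.2163, 0.2556], [-21.15, -0.05, 0.03]) ([0.1567, -0.5917, 0.4254], [-21.15, -0.05, 0.03]) [ 0.853  0.052 -0.262  1.258  0.     1.285]
```

Request:
{"api": "drive_tool", "payload": {
  "deltas": [
    [1, [0.055, -0.216, 0.256], [-21.2, 0, 0]],
    [1, [0.055, -0.216, 0.256], [-21.2, 0, 0]],
    [1, [0.055, -0.216, 0.256], [-21.2, 0, 0]],
    [1, [0.055, -0.216, 0.256], [-21.2, 0, 0]],
    [1, [0.055, -0.216, 0.256], [-21.2, 0, 0]],
    [1, [0.055, -0.216, 0.256], [-21.2, 0, 0]],
    [1, [0.055, -0.216, 0.256], [-21.2, 0, 0]],
    [1, [0.157, -0.592, 0.425], [-21.2, 0, 0]],
    [1, [0.157, -0.592, 0.425], [-21.2, 0, 0]],
    [1, [0.157, -0.592, 0.425], [-21.2, 0, 0]],
    [1, [0.157, -0.592, 0.425], [-21.2, 0, 0]],
    [1, [0.157, -0.592, 0.425], [-21.2, 0, 0]]
  ]
}}

```text
t: 1.52
eef_pos: [0.4336, -0.0947, 0.1828]
orientation: [[-0.0, 0.064, 0.998], [0.0, 0.998, -0.064], [-1.0, 0.0, -0.0]]
contact_force: [0.6, -0.2, 0.4]
gripper_width: 0.0851
```

```bash
python3 - <<'E'
from h import *
print(delta([.447,-.362,.12],tool(-3.6)),bot.state()['joint_pos'].round(3))
E
```

```text
([0.0628, -0.2659, 0.0304], [-0.06, -0.0, -0.0]) [-0.215  0.049 -0.482  1.04   0.    -0.151]
```

Request:
{"api": "drive_tool", "payload": {
  "deltas": [
    [1, [0.06, -0.26, 0.03], [0, 0, 0]],
    [1, [0.06, -0.26, 0.03], [0, 0, 0]],
    [1, [0.06, -0.26, 0.03], [0, 0, 0]],
    [1, [0.06, -0.26, 0.03], [0, 0, 0]],
    [1, [0.06, -0.26, 0.03], [0, 0, 0]],
    [1, [0.06, -0.26, 0.03], [0, 0, 0]],
    [1, [0.06, -0.26, 0.03], [0, 0, 0]],
    [1, [0.06, -0.26, 0.03], [0, 0, 0]],
    [1, [0.06, -0.26, 0.03], [0, 0, 0]],
    [1, [0.06, -0.26, 0.03], [0, 0, 0]]
  ]
}}

```text
t: 2.35
eef_pos: [0.4473, -0.3529, 0.1232]
orientation: [[-0.001, 0.063, 0.998], [0.001, 0.998, -0.063], [-1.0, 0.001, -0.001]]
contact_force: [0.0, 0.6, -0.6]
gripper_width: 0.0855
```

```bash
python3 - <<'E'
from h import *
print(delta([.447,-.362,.12],tool(-3.6)),delta([.447,-.362,.005],tool(-3.6)),bot.state()['joint_pos'].round(3))
E
```

```text
([0.0032, -0.0091, 0.0003], [-0.03, -0.05, -0.07]) ([0.1182, -0.0092, 0.0004], [-0.03, -0.05, -0.07]) [-0.668  0.324 -0.288  0.961  0.001 -0.605]
```

Request:
{"api": "drive_tool", "payload": {
  "deltas": [
    [1, [0.02, -0.009, 0], [0, 0, 0]],
    [1, [0.05, -0.009, 0], [0, 0, 0]],
    [1, [0.07, -0.009, 0], [0, 0, 0]],
    [1, [0.07, -0.009, 0], [0, 0, 0]],
    [1, [0.07, -0.009, 0], [0, 0, 0]],
    [1, [0.07, -0.009, 0], [0, 0, 0]]
  ]
}}

```text
t: 2.85
eef_pos: [0.4479, -0.3626, 0.0549]
orientation: [[0.001, 0.062, 0.998], [-0.001, 0.998, -0.062], [-1.0, -0.001, 0.001]]
contact_force: [0.2, -0.5, 0.6]
gripper_width: 0.0854
```

```bash
python3 - <<'E'
from h import *
print(delta([.447,-.362,.005],tool(-3.6)),bot.state()['qd'].round(3))
c=grab('scene'); cv2.imwrite('pics/s1.png',cv2.resize(c['image'][290:450,60:260],(750,600),interpolation=2))
E
```

```text
([0.0499, 0.0006, -0.001], [0.03, 0.07, 0.04]) [-0.006 -0.008  0.019 -0.005 -0.002 -0.002]
```

View pics/s1.png

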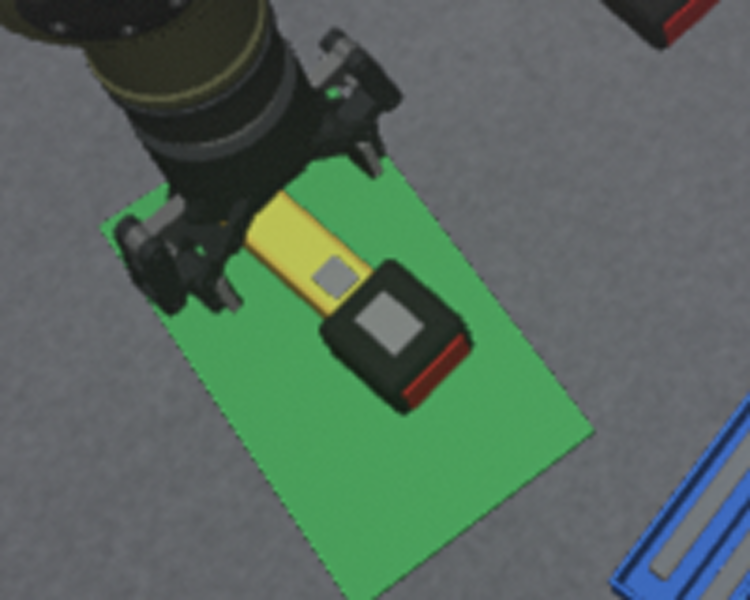

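The crop shows the open fingers on either side of the yellow handle, with tips at about (372,160) and (230,300). The handle lies between them and the head is clear. I'll go down and close.

Request:
{"api": "drive_tool", "payload": {
  "deltas": [
    [1, [0.02, 0, 0], [0, 0, 0]],
    [1, [0.035, 0, 0], [0, 0, 0]],
    [1, [0.045, 0, 0], [0, 0, 0]],
    [1, [0.049, 0, 0], [0, 0, 0]],
    [1, [0.049, 0, 0], [0, 0, 0]],
    [0.3, [0.049, 0, 0], [0, 0, 0]],
    [0.1, [0.049, 0, 0], [0, 0, 0]],
    [0.1, [0.049, 0, 0], [0, 0, 0]],
    [0.1, [0.049, 0, 0], [0, 0, 0]],
    [0.1, [0.049, 0, 0], [0, 0, 0]],
    [0.1, [0.049, 0, 0], [0, 0, 0]],
    [0.1, [0.049, 0, 0], [0, 0, 0]]
  ]
}}

```text
t: 3.9
eef_pos: [0.4476, -0.3635, 0.0052]
orientation: [[0.001, 0.064, 0.998], [-0.001, 0.998, -0.064], [-1.0, -0.001, 0.001]]
contact_force: [-0.4, 0.4, 5.8]
gripper_width: 0.0308
```

Request:
{"api": "drive_tool", "payload": {
  "deltas": [
    [0, [-0.005, 0, 0], [0, 0, 0]],
    [0, [-0.02, 0, 0], [0, 0, 0]],
    [0, [-0.045, 0, 0], [0, 0, 0]],
    [0, [-0.075, 0, 0], [0, 0, 0]],
    [0, [-0.105, 0, 0], [0, 0, 0]],
    [0, [-0.13, 0, 0], [0, 0, 0]],
    [0, [-0.145, 0, 0], [0, 0, 0]],
    [0, [-0.15, 0, 0], [0, 0, 0]],
    [0, [-0.15, 0, 0], [0, 0, 0]]
  ]
}}

```text
t: 4.65
eef_pos: [0.4475, -0.3635, 0.1556]
orientation: [[0.002, 0.064, 0.998], [-0.001, 0.998, -0.064], [-1.0, -0.001, 0.002]]
contact_force: [0.5, -0.7, -1.3]
gripper_width: 0.0315
```

```bash
cat >> h.py <<'E'
# scanner in tool frame at grasp (to be refined)
Rs=Ro.from_euler('z',-3.7,degrees=True).as_matrix(); ps=np.array([.457,-.3628,.004])
Rg=np.array([[.001,.064,.998],[-.001,.998,-.064],[-1,-.001,.001]]); pg=np.array([.4476,-.3635,.0052])
Rts=Rg.T@Rs; pts=Rg.T@(ps-pg)
L=np.array([.5755,.359,.0607])
def read_pose(yaw=42.6,pitch=15,d=.10,Rts=Rts,pts=pts):
    S=Ro.from_euler('ZY',[yaw,pitch],degrees=True).as_matrix()
    po=L-S@np.array([.08+d,0,.018])
    R=S@Rts.T; return po-R@pts, R
E
python3 - <<'E'
from h import *
p,R=read_pose(); print(p,R.round(3).tolist()); print(delta(p,R), delta(p-.1*R[:,0]*1.0,R))
for n in('scene','top'):
    c=grab(n); cv2.imwrite(f'pics/{n}2.png',c['image']); W=world(c)
c=load('scene'); cv2.imwrite('pics/s2.png',cv2.resize(c['image'][240:440,40:290],(750,600),interpolation=2))
E
```

```text
[0.43856207 0.23130578 0.09347692] [[-0.189, -0.677, 0.711], [-0.175, 0.736, 0.654], [-0.966, -0.001, -0.258]]
([0.0613, 0.5931, -0.047], [-46.04, 14.16, -5.97]) ([-0.0353, 0.6117, -0.0291], [-46.04, 14.16, -5.97])
```

View pics/s2.png

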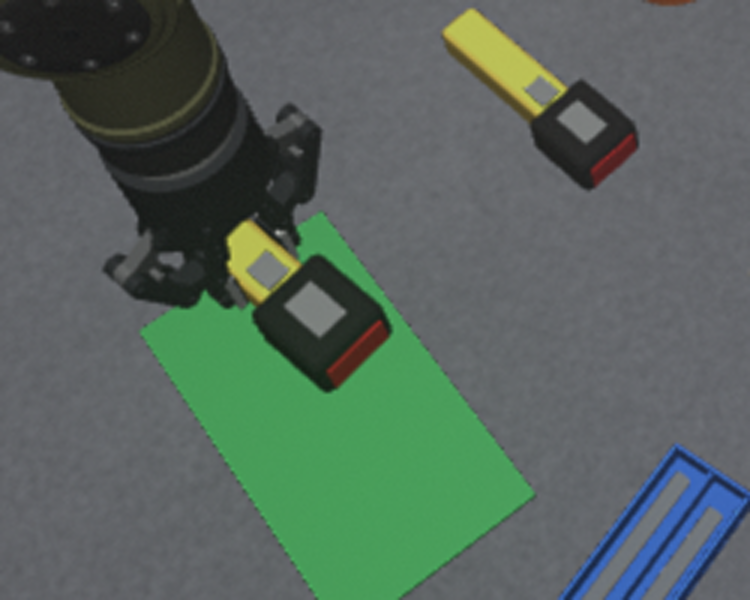

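The crop shows the scanner level and firmly held between the fingers, with its head at (320,320), clear of the mat. Next I'll carry it left.

Request:
{"api": "drive_tool", "payload": {
  "deltas": [
    [0, [0, 0.008, 0], [0, 0, 0]],
    [0, [0, 0.025, 0], [0, 0, 0]],
    [0, [0, 0.05, -0.005], [-3, 0, 0]],
    [0, [0, 0.08, -0.01], [-6, 0, 0]],
    [0, [0, 0.11, -0.015], [-10, 0, 0]],
    [0, [0, 0.14, -0.02], [-14, 0, 0]],
    [0, [0, 0.17, -0.025], [-18, 0, 0]],
    [0, [0, 0.2, -0.03], [-22, 0, 0]],
    [0, [0, 0.23, -0.03], [-26, 0, 0]],
    [0, [0, 0.26, -0.03], [-29, 0, 0]],
    [0, [0, 0.29, -0.03], [-32, 0, 0]],
    [0, [0, 0.32, -0.03], [-35, 0, 0]]
  ]
}}

```text
t: 5.75
eef_pos: [0.4358, -0.0392, 0.1535]
orientation: [[-0.002, -0.523, 0.852], [0.001, 0.852, 0.523], [-1.0, 0.001, -0.001]]
contact_force: [0.6, -1.0, -1.3]
gripper_width: 0.031
```

```bash
python3 - <<'E'
from h import *
p,R=read_pose(); print(delta(p-.05*R[:,0]-.06*R[:,2],R))
s=bot.state(); print(s['eef_pos'],s['gripper_width'],s['joint_pos'].round(2))
E
```

```text
([-0.0036, 0.2205, 0.0996], [-11.04, 14.83, -1.58])
[ 0.43575235 -0.03920236  0.15348465] 0.03096614236658591 [-0.09  0.06 -0.54  0.97  0.   -0.64]
```

Request:
{"api": "drive_tool", "payload": {
  "deltas": [
    [0, [0, 0.028, 0.012], [-1, 1, 0]],
    [0, [0, 0.055, 0.024], [-2, 3, 0]],
    [0, [0, 0.082, 0.036], [-4, 5, 0]],
    [0, [0, 0.108, 0.048], [-5, 7, 0]],
    [0, [0, 0.134, 0.06], [-6, 9, -1]],
    [0, [0, 0.158, 0.072], [-8, 11, -1]],
    [0, [-0.002, 0.18, 0.082], [-9, 13, -1]],
    [0, [-0.003, 0.2, 0.09], [-10, 14, -1.5]],
    [0, [-0.004, 0.213, 0.096], [-11, 14.8, -1.6]],
    [0, [-0.004, 0.22, 0.1], [-11, 14.8, -1.6]],
    [0, [-0.004, 0.22, 0.1], [-11, 14.8, -1.6]],
    [0, [-0.004, 0.22, 0.1], [-11, 14.8, -1.6]]
  ]
}}

```text
t: 6.75
eef_pos: [0.4075, 0.1979, 0.1579]
orientation: [[-0.188, -0.675, 0.713], [-0.176, 0.738, 0.652], [-0.966, -0.003, -0.257]]
contact_force: [0.1, -0.1, -1.5]
gripper_width: 0.0309
```

```bash
cat >> h.py <<'E'
def aim(Rts=Rts,pts=pts):
    s=bot.state(); S=s['orientation']@Rts; w=s['eef_pos']+s['orientation']@pts+S@np.array([.08,0,.018])
    return w.round(4),(S.T@(L-w)).round(4),S
E
python3 - <<'E'
from h import *
p,R=read_pose(); print(delta(p,R),delta(p-.02*R[:,0],R)); print(aim())
for n in('scene','top'):
    c=grab(n); cv2.imwrite(f'pics/{n}3.png',c['image'])
c=load('scene'); a=cv2.resize(c['image'][80:260,220:460],(800,600),interpolation=2); cv2.imwrite('pics/s3.png',a)
E
```

```text
([0.0505, 0.0039, 0.0605], [-0.2, 0.02, 0.08]) ([0.0305, 0.0039, 0.0605], [-0.2, 0.02, 0.08])
(array([0.4736, 0.26  , 0.151 ]), array([ 0.1605,  0.0045, -0.0506]), array([[ 0.71349262, -0.67466245,  0.18936063],
       [ 0.65131386,  0.73819141,  0.17586732],
       [-0.258495  , -0.00221045,  0.96603066]]))
```

View pics/s3.png

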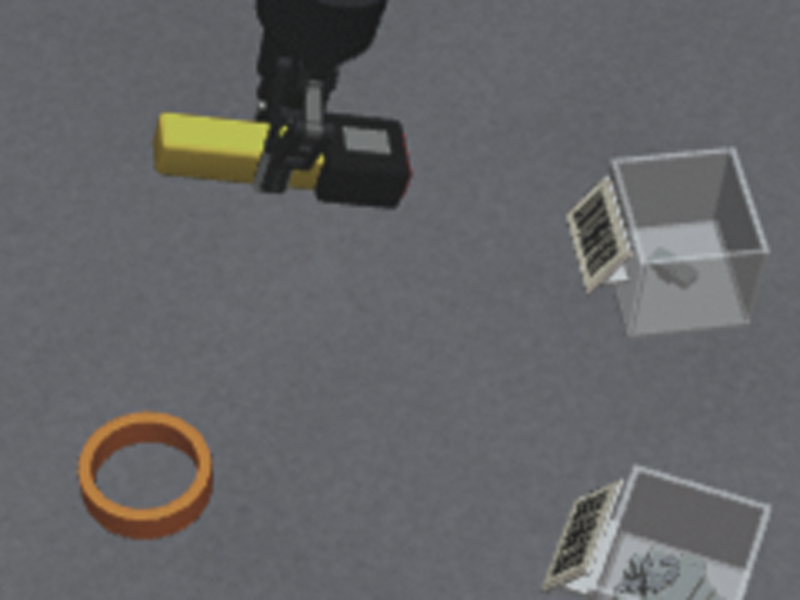

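The crop shows the scanner at upper centre with its window at about (408,165), facing the left bin's label at (600,235). It is still back from the label and high. I'll move in.

Request:
{"api": "drive_tool", "payload": {
  "deltas": [
    [0, [0.01, 0.001, 0.01], [0, 0, 0]],
    [0, [0.02, 0.002, 0.025], [0, 0, 0]],
    [0, [0.032, 0.003, 0.04], [0, 0, 0]],
    [0, [0.043, 0.004, 0.052], [0, 0, 0]],
    [0, [0.049, 0.004, 0.058], [0, 0, 0]],
    [0, [0.05, 0.004, 0.06], [0, 0, 0]],
    [0, [0.05, 0.004, 0.06], [0, 0, 0]],
    [0, [0.05, 0.004, 0.06], [0, 0, 0]]
  ]
}}

```text
t: 7.52
eef_pos: [0.4392, 0.231, 0.0949]
orientation: [[-0.188, -0.674, 0.714], [-0.175, 0.739, 0.651], [-0.967, -0.003, -0.257]]
contact_force: [-0.0, 0.6, -1.1]
gripper_width: 0.0312
```

```bash
python3 - <<'E'
from h import *
p,R=read_pose(); print(delta(p,R)); w,l,S=aim(); print(w,l)
s=bot.state(); o=w-S@np.array([.08,0,.018])
for n in('scene','top'):
    c=grab(n); W=world(c); Q=(W-o)@S   # scanner-frame pts, predicted pose
    h,sa,v=cv2.split(cv2.cvtColor(c['image'],cv2.COLOR_BGR2HSV))
    box=(abs(Q[...,0])<.12)&(abs(Q[...,1])<.06)&(abs(Q[...,2]-.015)<.06)&(c['z_map']>0)
    y=box&(h>18)&(h<38)&(sa>110)&(v>60)
    q=Q[y]; print(n,'yellow',len(q),'x',np.percentile(q[:,0],[1,99]).round(4),'y',np.percentile(q[:,1],[3,97]).round(4),'z',np.percentile(q[:,2],[3,97]).round(4))
    top=q[(q[:,2]>.022)&(q[:,0]<-.03)]
    if len(top)>10: print('  top z fit slope deg',np.degrees(np.polyfit(top[:,0],top[:,2],1)[0]).round(1),'z',np.median(top[:,2]).round(4),'ymean',top[:,1].mean().round(4))
    hd=box&(Q[...,0]>.02)&(Q[...,0]<.1)&(Q[...,2]>-.005)&(Q[...,2]<.045); q=Q[hd]; print('  head',len(q),'x',np.percentile(q[:,0],[2,98]).round(4),'y',np.percentile(q[:,1],[2,98]).round(4),'z',np.percentile(q[:,2],[2,98]).round(4))
    t=q[q[:,2]>.028]; 
    if len(t)>10: print('  headtop z',np.median(t[:,2]).round(4),'ymean',t[:,1].mean().round(4))
c=load('scene'); a=cv2.resize(c['image'][80:260,220:460],(800,600),interpolation=2); cv2.imwrite('pics/s4.png',a)
E
```

```text
([0.0015, 0.0007, 0.0001], [-0.27, 0.07, 0.05])
[0.5053 0.293  0.0882] [ 0.1002  0.0016 -0.0017]
scene yellow 568 x [-0.0836  0.0202] y [-0.019   0.0122] z [0.0069 0.034 ]
  top z fit slope deg 1.0 z 0.0299 ymean -0.0046
  head 593 x [0.0226 0.0781] y [-0.0284  0.0222] z [0.0047 0.041 ]
  headtop z 0.0365 ymean -0.0061
top yellow 355 x [-0.0873 -0.0086] y [-0.0165  0.014 ] z [0.0204 0.0334]
  top z fit slope deg 0.6 z 0.0287 ymean -0.0017
  head 30 x [0.0435 0.0742] y [-0.0269 -0.0196] z [0.0069 0.038 ]
  headtop z 0.0343 ymean -0.024
```

View pics/s4.png

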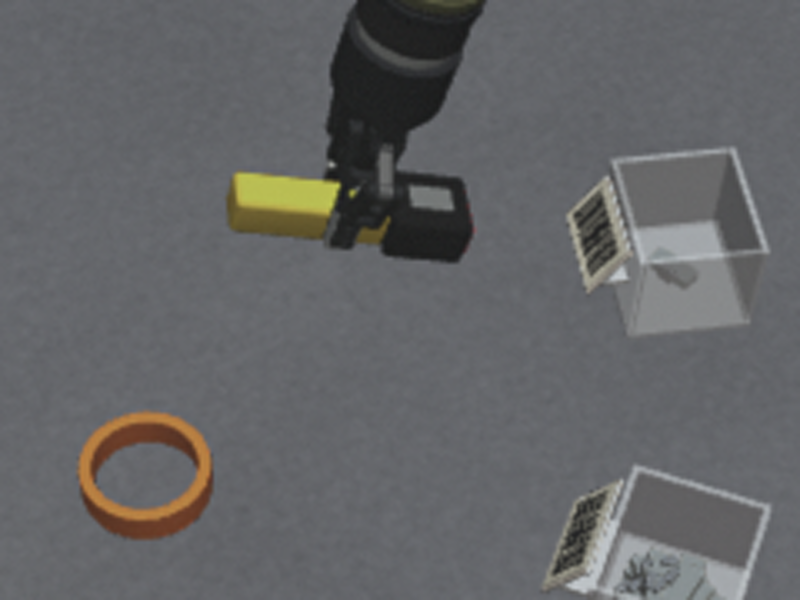

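The crop shows the window at about (470,215), level with the label at (600,235) and about 10 cm from it. The depth check puts the scanner within about 5 mm of the predicted pose. I'll make a small trim and then hold.

Request:
{"api": "drive_tool", "payload": {
  "deltas": [
    [0, [0.002, 0.002, 0], [0, 0, 0]],
    [0, [0.003, 0.004, 0], [0, 0, 0]],
    [0, [0.003, 0.004, 0], [0, 0, 0]],
    [0, [0.003, 0.004, 0], [0, 0, 0]],
    [0, [0.003, 0.004, 0], [0, 0, 0]],
    [0, [0.003, 0.004, 0], [0, 0, 0]],
    [0, [0.003, 0.004, 0], [0, 0, 0]],
    [0, [0.003, 0.004, 0], [0, 0, 0]],
    [0, [0.003, 0.004, 0], [0, 0, 0]],
    [0, [0.003, 0.004, 0], [0, 0, 0]],
    [0, [0.003, 0.004, 0], [0, 0, 0]],
    [0, [0.003, 0.004, 0], [0, 0, 0]]
  ]
}}

```text
t: 8.62
eef_pos: [0.436, 0.2338, 0.0917]
orientation: [[-0.187, -0.675, 0.714], [-0.175, 0.738, 0.652], [-0.967, -0.003, -0.256]]
contact_force: [0.2, -0.1, -0.8]
gripper_width: 0.0311
```

Request:
{"api": "drive_tool", "payload": {
  "deltas": [
    [0, [0, 0, 0], [0, 0, 0]],
    [0, [0, 0, 0], [0, 0, 0]],
    [0, [0, 0, 0], [0, 0, 0]],
    [0, [0, 0, 0], [0, 0, 0]],
    [0, [0, 0, 0], [0, 0, 0]],
    [0, [0, 0, 0], [0, 0, 0]],
    [0, [0, 0, 0], [0, 0, 0]],
    [0, [0, 0, 0], [0, 0, 0]],
    [0, [0, 0, 0], [0, 0, 0]],
    [0, [0, 0, 0], [0, 0, 0]],
    [0, [0, 0, 0], [0, 0, 0]],
    [0, [0, 0, 0], [0, 0, 0]]
  ]
}}

```text
t: 9.62
eef_pos: [0.4359, 0.2338, 0.0917]
orientation: [[-0.187, -0.675, 0.714], [-0.175, 0.738, 0.652], [-0.967, -0.003, -0.257]]
contact_force: [0.6, -0.5, -2.1]
gripper_width: 0.0314
```

Request:
{"api": "drive_tool", "payload": {
  "deltas": [
    [0, [0, 0, 0], [0, 0, 0]],
    [0, [0, 0, 0], [0, 0, 0]],
    [0, [0, 0, 0], [0, 0, 0]],
    [0, [0, 0, 0], [0, 0, 0]],
    [0, [0, 0, 0], [0, 0, 0]],
    [0, [0, 0, 0], [0, 0, 0]],
    [0, [0, 0, 0], [0, 0, 0]],
    [0, [0, 0, 0], [0, 0, 0]]
  ]
}}

```text
t: 10.28
eef_pos: [0.436, 0.2338, 0.0917]
orientation: [[-0.187, -0.675, 0.714], [-0.175, 0.738, 0.652], [-0.967, -0.003, -0.257]]
contact_force: [0.1, -0.8, -2.5]
gripper_width: 0.0308
```

```bash
python3 - <<'E'
from h import *
print(aim()[:2],bot.state()['qd'].round(3),bot.state()['gripper_width'])
print('back level high:',delta([.41,.17,.17],tool(20)))
E
```

```text
(array([0.502 , 0.2959, 0.085 ]), array([ 0.0998, -0.0028,  0.0015])) [0.001 0.    0.001 0.001 0.001 0.002] 0.030814150955803792
back level high: ([-0.0596, -0.0298, -0.0802], [22.28, -14.64, 3.07])
```

Held steady for about 2.6 s with the label 100 mm ahead and within a few mm of the beam. I'll back off, level the scanner and return to the mat.

Request:
{"api": "drive_tool", "payload": {
  "deltas": [
    [0, [-0.006, -0.003, -0.01], [1, -1, 0]],
    [0, [-0.015, -0.008, -0.025], [4, -3, 0.5]],
    [0, [-0.027, -0.013, -0.04], [8, -6, 1]],
    [0, [-0.039, -0.02, -0.055], [12, -9, 2]],
    [0, [-0.05, -0.025, -0.07], [17, -12, 2.5]],
    [0, [-0.057, -0.028, -0.078], [21, -14, 3]],
    [0, [-0.06, -0.03, -0.08], [22.3, -14.6, 3.1]],
    [0, [-0.06, -0.03, -0.08], [22.3, -14.6, 3.1]]
  ]
}}

```text
t: 10.95
eef_pos: [0.4105, 0.1696, 0.1715]
orientation: [[0.002, -0.341, 0.94], [0.001, 0.94, 0.341], [-1.0, 0.0, 0.002]]
contact_force: [0.3, 0.1, -1.8]
gripper_width: 0.0313
```

```bash
python3 - <<'E'
from h import *
print(delta([.44,-.10,.155],tool(0)),delta([.4476,-.3635,.13],tool(-3.7)))
E
```

```text
([0.0163, -0.2635, -0.0642], [19.94, 0.1, -0.03]) ([0.0411, -0.5138, -0.1469], [23.64, 0.09, -0.04])
```

Request:
{"api": "drive_tool", "payload": {
  "deltas": [
    [0, [0, -0.008, -0.002], [0, 0, 0]],
    [0, [0, -0.025, -0.006], [2, 0, 0]],
    [0, [0, -0.05, -0.012], [4, 0, 0]],
    [0, [0, -0.08, -0.02], [6, 0, 0]],
    [0, [0, -0.11, -0.027], [9, 0, 0]],
    [0, [0, -0.14, -0.034], [11, 0, 0]],
    [0, [0, -0.17, -0.042], [13, 0, 0]],
    [0, [0, -0.2, -0.05], [15, 0, 0]],
    [0, [0, -0.23, -0.06], [17, 0, 0]],
    [0, [0, -0.26, -0.068], [19, 0, 0]],
    [0, [0, -0.29, -0.077], [21, 0, 0]],
    [0, [0, -0.32, -0.086], [22, 0, 0]]
  ]
}}

```text
t: 11.95
eef_pos: [0.4389, -0.1617, 0.1691]
orientation: [[-0.003, 0.035, 0.999], [0.001, 0.999, -0.035], [-1.0, 0.001, -0.003]]
contact_force: [0.8, 0.6, -1.5]
gripper_width: 0.0308
```

```bash
python3 - <<'E'
from h import *
print(delta([.4476,-.3635,.08],tool(-3.7)))
E
```

```text
([0.0889, -0.2014, 0.0161], [1.7, -0.19, -0.04])
```

Request:
{"api": "drive_tool", "payload": {
  "deltas": [
    [0, [0, -0.03, 0.002], [0.5, 0, 0]],
    [0, [0.005, -0.06, 0.004], [1, 0, 0]],
    [0, [0.01, -0.09, 0.006], [1.7, -0.1, 0]],
    [0, [0.02, -0.12, 0.009], [1.7, -0.2, 0]],
    [0, [0.035, -0.145, 0.012], [1.7, -0.2, 0]],
    [0, [0.055, -0.17, 0.014], [1.7, -0.2, 0]],
    [0, [0.07, -0.187, 0.015], [1.7, -0.2, 0]],
    [0, [0.082, -0.197, 0.016], [1.7, -0.2, 0]],
    [0, [0.088, -0.201, 0.016], [1.7, -0.2, 0]],
    [0, [0.088, -0.201, 0.016], [1.7, -0.2, 0]],
    [0, [0.088, -0.201, 0.016], [1.7, -0.2, 0]]
  ]
}}

```text
t: 12.87
eef_pos: [0.4475, -0.3606, 0.0817]
orientation: [[0.001, 0.064, 0.998], [0.001, 0.998, -0.064], [-1.0, 0.001, 0.001]]
contact_force: [0.0, 0.1, -1.6]
gripper_width: 0.0313
```

```bash
python3 - <<'E'
from h import *
print(delta([.4476,-.3635,.0055],tool(-3.7)))
w,l,S=aim(); o=w-S@np.array([.08,0,.018])
for n in('scene','top'):
    c=grab(n); W=world(c); Q=(W-o)@S
    h,sa,v=cv2.split(cv2.cvtColor(c['image'],cv2.COLOR_BGR2HSV))
    box=(abs(Q[...,0])<.12)&(abs(Q[...,1])<.06)&(abs(Q[...,2]-.015)<.06)&(c['z_map']>0)
    q=Q[box&(h>18)&(h<38)&(sa>110)&(v>60)]; t=q[(q[:,2]>.022)&(q[:,0]<-.03)]
    hd=Q[box&(Q[...,0]>.03)&(Q[...,0]<.075)&(Q[...,2]>.028)]
    print(n,o.round(4),'handle x',np.percentile(q[:,0],[1,99]).round(3),'top z',np.median(t[:,2]).round(4),'headtop',np.median(hd[:,2]).round(4),len(t),len(hd))
E
```

```text
([0.0762, -0.003, 0.0002], [0.03, 0.08, -0.08])
scene [ 0.4569 -0.3599  0.0806] handle x [-0.024  0.023] top z nan headtop 0.0358 0 693
top [ 0.4569 -0.3599  0.0806] handle x [-0.084  0.019] top z 0.0297 headtop 0.0369 222 310
  return _methods._mean(a, axis=axis, dtype=dtype,
  ret = ret.dtype.type(ret / rcount)
```

The scanner hasn't slipped in the grip, so I'll lower it gently.

Request:
{"api": "drive_tool", "payload": {
  "deltas": [
    [0, [0.012, -0.002, 0], [0, 0, 0]],
    [0, [0.028, -0.003, 0], [0, 0, 0]],
    [0, [0.044, -0.003, 0], [0, 0, 0]],
    [0, [0.056, -0.003, 0], [0, 0, 0]],
    [0, [0.064, -0.003, 0], [0, 0, 0]],
    [0, [0.068, -0.003, 0], [0, 0, 0]],
    [0, [0.071, -0.003, 0], [0, 0, 0]],
    [0, [0.073, -0.003, 0], [0, 0, 0]],
    [0, [0.0745, -0.003, 0], [0, 0, 0]],
    [0, [0.0755, -0.003, 0], [0, 0, 0]],
    [0, [0.0755, -0.003, 0], [0, 0, 0]],
    [0, [0.0755, -0.003, 0], [0, 0, 0]]
  ]
}}

```text
t: 13.97
eef_pos: [0.4479, -0.3647, 0.0071]
orientation: [[0.003, 0.065, 0.998], [-0.001, 0.998, -0.065], [-1.0, -0.0, 0.003]]
contact_force: [-0.4, 0.1, -1.8]
gripper_width: 0.0312
```

Request:
{"api": "drive_tool", "payload": {
  "deltas": [
    [0, [0.001, 0, 0], [0, 0, 0]],
    [0, [0.002, 0, 0], [0, 0, 0]],
    [0, [0.002, 0, 0], [0, 0, 0]],
    [0, [0.002, 0, 0], [0, 0, 0]]
  ]
}}

```text
t: 14.3
eef_pos: [0.4479, -0.3648, 0.0052]
orientation: [[0.003, 0.065, 0.998], [-0.001, 0.998, -0.065], [-1.0, -0.0, 0.003]]
contact_force: [-0.4, -0.6, 2.2]
gripper_width: 0.031
```

The force has changed sign to +2.2 N, so the scanner is touching the mat. I'll open slowly, keeping the opening centred, and then rise.

Request:
{"api": "drive_tool", "payload": {
  "deltas": [
    [0.4, [0, 0, 0], [0, 0, 0]],
    [0.5, [0, 0, 0], [0, 0, 0]],
    [0.7, [0, 0, 0], [0, 0, 0]],
    [1, [0, 0, 0], [0, 0, 0]],
    [1, [0, 0, 0], [0, 0, 0]],
    [1, [0, 0, 0], [0, 0, 0]],
    [1, [-0.01, 0, 0], [0, 0, 0]],
    [1, [-0.03, 0, 0], [0, 0, 0]],
    [1, [-0.06, 0, 0], [0, 0, 0]],
    [1, [-0.09, 0, 0], [0, 0, 0]],
    [1, [-0.12, 0, 0], [0, 0, 0]],
    [1, [-0.15, 0, 0], [0, 0, 0]]
  ]
}}

```text
t: 15.3
eef_pos: [0.4471, -0.3644, 0.157]
orientation: [[0.003, 0.065, 0.998], [-0.0, 0.998, -0.065], [-1.0, -0.0, 0.003]]
contact_force: [-0.1, -1.0, -0.8]
gripper_width: 0.0852
```

Request:
{"api": "drive_tool", "payload": {
  "deltas": [
    [1, [-0.03, 0.03, -0.01], [0, 0, 0]],
    [1, [-0.05, 0.06, -0.02], [0, 0, 0]],
    [1, [-0.05, 0.09, -0.03], [0, 0, 0]],
    [1, [-0.05, 0.12, -0.03], [0, 0, 0]],
    [1, [-0.05, 0.15, -0.03], [0, 0, 0]],
    [1, [-0.05, 0.18, -0.03], [0, 0, 0]],
    [1, [-0.05, 0.2, -0.03], [0, 0, 0]],
    [1, [-0.05, 0.2, -0.03], [0, 0, 0]],
    [1, [-0.05, 0.2, -0.03], [0, 0, 0]]
  ]
}}

```text
t: 16.05
eef_pos: [0.4304, -0.1624, 0.2056]
orientation: [[0.004, 0.063, 0.998], [-0.001, 0.998, -0.063], [-1.0, -0.001, 0.004]]
contact_force: [-0.5, -0.1, 0.8]
gripper_width: 0.0853
```

```bash
python3 - <<'E'
from h import *
for n in('top','scene'):
    c=grab(n); W=world(c); X,Y,Z=[W[...,i] for i in range(3)]
    H,S,V=cv2.split(cv2.cvtColor(c['image'],cv2.COLOR_BGR2HSV)); g=(H>45)&(H<85)&(S>100)
    q=W[(X>.35)&(X<.6)&(abs(Y+.377)<.09)&(Z>.022)&(Z<.06)&~g]
    r=cv2.minAreaRect((q[:,:2]*1000).astype(np.float32)); print(n,np.round(r[0],1),np.round(r[1],1),round(r[2],1),'z',np.percentile(q[:,2],[5,50,95]).round(3))
    t=q[q[:,0]<.46]; t=t[t[:,2]>.028]; print(' handle top z',np.median(t[:,2]).round(4),'slope',np.degrees(np.polyfit(t[:,0],t[:,2],1)[0]).round(1))
s=bot.state(); print(s['t'],s['eef_pos'],s['contact_force'])
c=load('scene'); cv2.imwrite('pics/end.png',c['image'])
E
```

```text
top [ 514.5 -368.2] [50.4 42.9] 84.4 z [0.031 0.04  0.045]
  return _methods._mean(a, axis=axis, dtype=dtype,
  ret = ret.dtype.type(ret / rcount)
Traceback (most recent call last):
TypeError: expected non-empty vector for x
```

The arm hides the handle in the top view, so I'll use the scene view for the check.

```bash
python3 - <<'E'
from h import *
c=grab('scene'); W=world(c); X,Y,Z=[W[...,i] for i in range(3)]; cv2.imwrite('pics/end.png',c['image'])
H,S,V=cv2.split(cv2.cvtColor(c['image'],cv2.COLOR_BGR2HSV)); g=(H>45)&(H<85)&(S>100)
q=W[(X>.35)&(X<.6)&(abs(Y+.377)<.09)&(Z>.022)&(Z<.06)&~g]
r=cv2.minAreaRect((q[:,:2]*1000).astype(np.float32)); print(np.round(r[0],1),np.round(r[1],1),round(r[2],1),np.percentile(q[:,2],[5,50,95]).round(3))
t=q[(q[:,0]<.46)&(q[:,2]>.028)]
if len(t)>5: print(len(t),np.median(t[:,2]).round(4),np.degrees(np.polyfit(t[:,0],t[:,2],1)[0]).round(1))
s=bot.state(); print(s['t'],s['contact_force'])
E
```

```text
[ 455.4 -363.8] [ 50.9 167.8] 86.1 [0.028 0.036 0.042]
652 0.0334 0.2
16.15 [-0.14640864 -0.0890258  -0.73459547]
```

View pics/end.png

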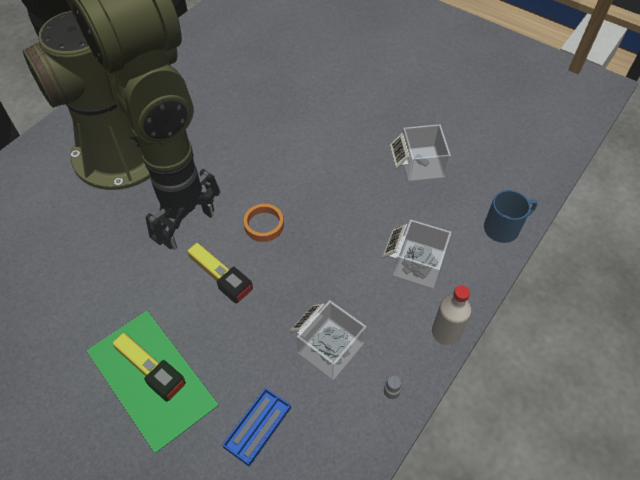

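The final picture shows the scanner flat on the mat at (150,366). The tape (263,222), the tubes (258,427), the bins and the weight are where they started, and the gripper touches nothing.

```bash
python3 -c "
from rig import bot
print(bot.job_done())"
```

```text
the job is handed in; nothing more can be done
None
```

I read the label of bin_1, the left bin holding the single weight, and laid the scanner back on its mat. The job is handed in, and no verdict was reported.

- **Reading:** I held the right-hand scanner still for about 2.6 s, pitched 15° nose-down. By the arm's pose the label centre was 100 mm ahead of the window and within 3 mm of the beam. The beam was roughly 20° off the label's normal.
- **Disagreement:** before that hold, the scene camera put the scanner about 3 mm to one side and 1° off from what the arm's pose implied. I trimmed the aim for it. This is well inside the 20 mm and 18 mm limits.
- **Putting down:** I lowered it until the force on the tool changed sign, then opened the fingers and withdrew.
- **Last checks:** in the scene camera the scanner lies flat (0.2° slope), within about 2 mm of where it started and about 20 mm from the mat's centre. The tape, tubes, bins and weight look unmoved by eye, and the gripper is clear. It took about 16 s of the 50 s.
- **Failed check:** the top camera could not confirm the handle at the end because the arm hid it, so that check rests on the scene camera alone.

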